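# Load the egg cooker, put its hood on and switch it on

### The job

Finish loading the egg cooker, in which one brown egg stands already: take the other two brown eggs out of the white egg rack and set each gently upright in a free pocket, then put the clear hood on so that it sits fully down, and only then press the outer half of the red rocker switch down to turn the cooker on. The red, blue and green eggs are already boiled and stay in the rack, and the mug, tin, pepper shaker and jam jar stay where they are. Eggs are fragile: grip them lightly, and do not knock, drop or press them down.

Things in the scene. Friction and masses are not known exactly. Their poses are not given: they have to be found in the camera images.
- egg_a_mid (a point): a raw brown hen's egg (light to mid brown), 46 mm thick and 62 mm tall, 60 g, standing upright with its pointed end down in a dimple of the egg rack; the point is on its axis half-way up (31 mm above its lower tip, 31 mm below its top); it is thickest (46 mm) 34 mm above the lower tip. In the rack its tip is 11 mm above the worktop. z axis of the egg points up through its blunt end.
- egg_b_mid (a point): a raw brown hen's egg (light to mid brown), 46 mm thick and 62 mm tall, 60 g, standing upright with its pointed end down in a dimple of the egg rack; the point is on its axis half-way up (31 mm above its lower tip, 31 mm below its top); it is thickest (46 mm) 34 mm above the lower tip. In the rack its tip is 11 mm above the worktop. z axis of the egg points up through its blunt end.
- egg_c_mid (a point): the third raw brown egg, same shape and size, already standing upright in one of the four pockets of the cooker (see which); the point is on its axis half-way up, 77 mm above the worktop. It stays there.
- egg_red_mid (a point): a red egg, already hard-boiled and dyed; same shape and size as the brown eggs, also standing in the rack; the point is on its axis half-way up. It stays where it is.
- egg_blue_mid (a point): a blue egg, already hard-boiled and dyed; same shape and size as the brown eggs, also standing in the rack; the point is on its axis half-way up. It stays where it is.
- egg_green_mid (a point): a green egg, already hard-boiled and dyed; same shape and size as the brown eggs, also standing in the rack; the point is on its axis half-way up. It stays where it is.
- egg_rack: white moulded plastic egg rack from a refrigerator door, 190 x 126 mm (with end lips 211 mm long), 29 mm high, fixed to the worktop; origin at the centre of its underside, x along its length, y across, z up. It has 2 x 3 dimples at x = -62, 0, 62 mm and y = -31, 31 mm; five hold eggs and one is empty. Between neighbouring eggs there is a gap of only 16 mm along x and y, but 42 mm to the diagonal neighbour, so fingers have room on the rack's diagonals.
- cooker: electric egg cooker: round cream base 180 mm across with a grey tray of four pockets, fixed to the worktop; origin at the centre of its underside, z up; its switch housing sticks out along its -x axis to 149 mm from the origin (58 mm wide, 40 mm high).
- pocket_1 (a point): centre of the mouth of one of the cooker's four egg pockets (conical dimples), level with its rim, 63 mm above the worktop. The mouth is 42 mm wide, the rim 47 mm across outside and 18 mm above the cooker's tray. A seated egg sinks 17 mm into it: its lower tip is then 17 mm below this point and its half-way point 14 mm above it. Pockets are 66 mm apart in a square, 46.7 mm from the cooker's middle; fingers have most room on lines through the middle.
- pocket_2 (a point): centre of the mouth of one of the cooker's four egg pockets (conical dimples), level with its rim, 63 mm above the worktop. The mouth is 42 mm wide, the rim 47 mm across outside and 18 mm above the cooker's tray. A seated egg sinks 17 mm into it: its lower tip is then 17 mm below this point and its half-way point 14 mm above it. Pockets are 66 mm apart in a square, 46.7 mm from the cooker's middle; fingers have most room on lines through the middle.
- pocket_3 (a point): centre of the mouth of one of the cooker's four egg pockets (conical dimples), level with its rim, 63 mm above the worktop. The mouth is 42 mm wide, the rim 47 mm across outside and 18 mm above the cooker's tray. A seated egg sinks 17 mm into it: its lower tip is then 17 mm below this point and its half-way point 14 mm above it. Pockets are 66 mm apart in a square, 46.7 mm from the cooker's middle; fingers have most room on lines through the middle.
- pocket_4 (a point): centre of the mouth of one of the cooker's four egg pockets (conical dimples), level with its rim, 63 mm above the worktop. The mouth is 42 mm wide, the rim 47 mm across outside and 18 mm above the cooker's tray. A seated egg sinks 17 mm into it: its lower tip is then 17 mm below this point and its half-way point 14 mm above it. Pockets are 66 mm apart in a square, 46.7 mm from the cooker's middle; fingers have most room on lines through the middle.
- hood_seat (a point): centre of the ledge on which the hood's rim rests when it is fully down, 38 mm above the worktop. A raised disc 156 mm across and 6 mm high with a bevelled edge stands inside the ledge and locates the hood, with 4 mm of play all round.
- hood_rim (a point): centre of the lower rim of the clear plastic hood, a round dome 172 mm across outside, 164 mm inside at the rim, 86 mm high without its knob, 121 mm with it, 0.22 kg, open below; it stands on the worktop, rim down. Its inside is 82 mm high. Its z axis points up. Seated eggs stand 70 mm above the ledge.
- hood_knob (a point): centre of the black knob on top of the hood, on the hood's axis 108 mm above its rim: an upright round knob 29 mm thick, from 92 to 121 mm above the rim.
- cooker_switch (a joint): angle of the red rocker switch on the cooker's housing: 0 is off (outer half stands up), 0.36 rad is on (outer half pressed down level). It stays where it is left; about 2.5 N on the outer half moves it. Starts off, between 0 and 0.04.
- switch_end (a point): point on the top face of the rocker's outer half (the half farther from the hood), 12 mm from its pivot and 5 mm from its end; off, it is about 49 mm above the worktop and when pressed fully on it has sunk to 44.5 mm, 2.5 mm above the black frame round the rocker. The rocker is 22 mm wide and 34 mm long, along the cooker's x axis. The pivot is 124 mm from the cooker's middle on its -x axis.
- mug_a: orange mug, 81 x 113 mm, 101 mm high, standing near the work; origin under its middle. Leave it alone.
- tin_small: small closed food tin with a printed label, 57 mm across, 72 mm high; origin under its middle. Leave it alone.
- pepper_shaker: small shaker with a grey top, 44 mm across, 90 mm high; origin under its middle. Leave it alone.
- jam_jar: jam jar with a yellow lid, 66 mm across, 100 mm high; origin under its middle. Leave it alone.
Things that resemble listed ones, but are neither listed nor needed, are in the scene too. What is shaped like the part that bears hood_rim but turquoise is not meant. What is shaped like the part that bears egg_c_mid but yellow is not meant.

How it is judged:
By the outcome, as a careful person would: the job done as asked, in the order asked, and still so for the second after the job is handed in, with the robot touching nothing.
It also fails if it takes over 67 s, if anything falls off the work surface, if the arm or the gripper's body presses on something with over 40 N, if the wrist force passes 120 N, or if a joint passes its speed limit or range.

### The arm

A 6-joint arm with a two-finger parallel gripper is mounted at the origin on a cart in front of the work surface, level with it; the furniture and walls round the work are solid. World frame = base frame: x ahead of the robot, y to its left, z up, the work surface at z = 0. Lengths are in m, angles in rad, forces in N, time in s.
With the tool pointing down it reaches from about 0.425 to 0.95 m from the base axis. Payload 3.5 kg.
Tool frame: the origin (TCP) lies on the centre line of the jaws, within the pads' length; the fingertips stand 14 mm ahead of it and the grasp point (between the pads) lies 5 mm behind it (ctrl.finger_overhang is the distance from the TCP to the fingertips, in m); z points along the fingers, y is the line along which they close (so a half turn about z gives the same grasp; the last joint's range is limited). The gripper opens to 85 mm and grips with 20 to 120 N. Pads are 22 mm wide; open, the fingers measure 114 mm over their backs; the gripper's body (76 mm by 85 mm) begins 54 mm behind the grasp point. The pads swing forward as they close: fully open they stand 13 mm farther back than shut.
Start: joints at [1.023, 0.286, 1.577, -0, 1.279, -0.15], TCP at [0.261, 0.622, 0.245] pointing down, gripper open.
Joint ranges: [-2.77, 2.77], [-0.9, 2.22], [0.21, 2.48], [-1.53, 4.67], [0.24, 2.81], [-2.84, 2.84]. Speed limits (rad/s): [2.79, 2.79, 3.14, 3.14, 3.14, 3.14].

### API

Orientations are given as a unit quaternion [x, y, z, w].
In Python, from plant import ctrl gives the robot as it stands.
- The arm moves only by the tool send_rows, never from a script. Its argument "moves" is text: rows parted by semicolons, each of 7 numbers parted by spaces: the turn, a rotation vector about the tool's x, y, z in units of 360 degrees (1.0 is 360 degrees), then the shift along the tool's x, y, z in units of 20 cm (1.0 is 20 cm), then the gripper's target within -1 to 1 (fully open at 1, half-way at 0, shut at -1). A call has 1 to 12 rows; each row is the pose to reach, as a shift and turn from the pose commanded when the call began, along the tool's axes at that moment, turning the shorter way round; what a row does not reach only later rows make up. A row lasts 1/8 s, in which the tool goes at most 62.5 mm and 10.7 degrees, less where a joint would pass 70% of its speed; a pose out of reach is approached as far as the arm can. A call with a number of a shift or a turn outside -1 to 1 is refused whole. A call with a gripper value outside its range is refused whole. The fingers move at their own pace and stop on an object; "newtons" is the grip in N (left out, the last holds). Time passes only in rows, so rows that repeat a pose let the fingers close. It gives the time, the measured TCP pose, the force, the opening and the grip force at its end, in the units of the state.
- ctrl.get_state(): the state, without advancing time (a new reading comes with each control period).
- ctrl.read_camera(name): name is "scene" or "side" or "wrist"; returns a dict with "image" (400x640x3 uint8, red, green, blue), "fovy" (degrees; the focal length in pixels is half the picture's height over the tangent of half this angle, whatever the lens; pixels are square), "cx", "cy" (the principal point, pixels), "extrinsics" (4x4, takes a point from camera to world coordinates). Camera axes: x right, y up, looking along -z (the intrinsics and any distortion apply to the point x, -y, -z); pixel columns grow to the right and rows downward; lengths in m; the calibration is good to about 2 mm. A picture is of the moment at which its call begins. There is no depth.
- ctrl.sign_off(): hands the job in; it is judged then, once.
The state is a dict: "time": time; "qpos": joint angles; "dq": joint speeds; "joint_efforts": joint torques, N m; "eef_pos": TCP position; "tcp_rot": TCP orientation; "contact_force": force on the tool from outside, world axes, zero at the start; "wrist_torque": the same for the moment, N m; "opening": opening from 0.0 (shut) to 1.0 (fully open); "finger_force": force on a finger pad.
Only numpy, scipy, OpenCV 4.12 (cv2) and the standard library are available. Lean on these libraries where they do the work, as an engineer would, in place of code of your own. Each camera call takes 0.05 s, during which the arm holds its last target. There are 200 camera calls.

## Working session

There is one attempt and no reset: what is moved stays moved. The work goes in short steps, Python scripts to look and compute and a tool call to move; the robot and the scene stay as the last step left them, time stands still between calls to the robot, and variables do not carry over. Pictures are saved under pics/ and viewed, at most 10 in all, crops included, and the job is handed in when it is done.

Besides the shell and the picture viewer there is one more tool, called after "Emit:" in YAML: its name, and indented under it one key for each argument. send_rows: Moves the arm, as the interface text tells. Its arguments: {"type":"object","properties":{"moves":{"type":"string"},"newtons":{"type":"number"}},"required":["moves"]}

```bash
mkdir -p pics; ls; cat > h.py <<'E'
import numpy as np, cv2, pickle
from plant import ctrl
def grab(n,f=None):
    c=ctrl.read_camera(n)
    if f: cv2.imwrite('pics/%s.png'%f,c['image'][:,:,::-1])
    pickle.dump(c,open('/tmp/%s.pkl'%n,'wb')); return c
def load(n): return pickle.load(open('/tmp/%s.pkl'%n,'rb'))
def ray(c,u,v):
    f=200/np.tan(np.radians(c['fovy'])/2); T=np.array(c['extrinsics'])
    d=T[:3,:3]@np.array([(u-c['cx'])/f,-(v-c['cy'])/f,-1]); return T[:3,3],d/np.linalg.norm(d)
def onz(c,u,v,z):
    o,d=ray(c,u,v); return o+d*(z-o[2])/d[2]
def proj(c,p):
    f=200/np.tan(np.radians(c['fovy'])/2); T=np.array(c['extrinsics'])
    q=T[:3,:3].T@(np.array(p)-T[:3,3]); return c['cx']+f*q[0]/-q[2], c['cy']-f*q[1]/-q[2]
def tri(c1,p1,c2,p2):
    o1,d1=ray(c1,*p1);o2,d2=ray(c2,*p2)
    s=np.linalg.lstsq(np.c_[d1,-d2],o2-o1,rcond=None)[0]
    a=o1+s[0]*d1;b=o2+s[1]*d2; return (a+b)/2,np.linalg.norm(a-b)
def comps(img,lo,hi,amin=60):
    h=cv2.cvtColor(img,cv2.COLOR_RGB2HSV); m=cv2.inRange(h,np.array(lo),np.array(hi))
    n,l,s,c=cv2.connectedComponentsWithStats(m)
    return [(tuple(s[i][:5]),c[i].round(1)) for i in range(1,n) if s[i][4]>amin]
E
python3 - <<'E'
from h import *
for n in ['scene','side','wrist']:
    c=grab(n,n+'0'); print(n,[k for k in c],c['fovy'],c['cx'],c['cy'],np.array(c['extrinsics']).round(3).tolist())
s=ctrl.get_state(); print(s)
a=load('scene')['image'];b=load('side')['image']
E
```

```text
pics
scene ['image', 'fovy', 'cx', 'cy', 'extrinsics'] 49.13885754911386 323.40055822039847 194.62012384482776 [[-0.689, 0.413, -0.595, -0.312], [-0.724, -0.373, 0.58, 0.793], [0.018, 0.831, 0.556, 0.914], [0.0, 0.0, 0.0, 1.0]]
side ['image', 'fovy', 'cx', 'cy', 'extrinsics'] 51.933342256566306 321.0040753371122 201.04480046969655 [[-1.0, 0.017, -0.011, 0.534], [-0.018, -0.525, 0.851, 1.162], [0.008, 0.851, 0.525, 0.838], [0.0, 0.0, 0.0, 1.0]]
wrist ['image', 'fovy', 'cx', 'cy', 'extrinsics'] 61.48035591756869 319.93472580372867 199.12915080633127 [[0.388, -0.873, -0.295, 0.185], [0.922, 0.366, 0.127, 0.655], [-0.003, -0.322, 0.947, 0.373], [0.0, 0.0, 0.0, 1.0]]
{'time': 0.15, 'qpos': array([ 1.02294918e+00,  2.87015258e-01,  1.57784347e+00,  7.90237881e-06,
        1.27859719e+00, -1.49986530e-01]), 'dq': array([-0.00146269, -0.00096827, -0.00608508, -0.00081183, -0.000912  ,
        0.001543  ]), 'joint_efforts': array([ 1.55336420e-03, -4.06603932e+01, -2.93141466e+01, -1.11468405e-04,
        3.95644907e-03,  6.09633304e-06]), 'eef_pos': array([0.2612338 , 0.62187392, 0.24422802]), 'tcp_rot': array([ 1.97621883e-01,  9.80277881e-01, -8.74201448e-04, -3.22060982e-04]), 'contact_force': array([-1.41870416,  0.47386424, -0.85645686]), 'wrist_torque': array([-0.00271058, -0.03425509, -0.04540071]), 'finger_force': 0.0, 'opening': 0.9951074134371903}
```

View pics/scene0.png

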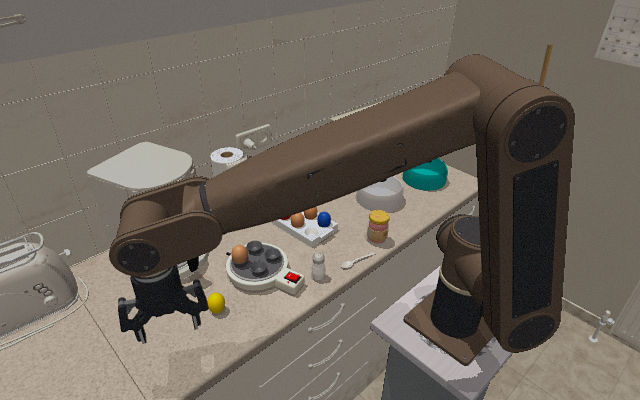

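View pics/side0.png

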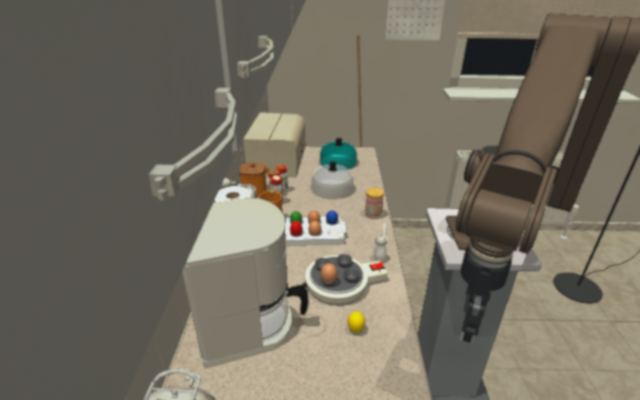

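The scene view shows the cooker at (257,265) with its egg in the far-left pocket (240,254), the switch at (292,278), the rack near (305,222) and the hood at (380,192). In the side view, the cooker is at (337,278), the rack at (315,228) and the hood at (332,180) with its knob at (332,167).

```bash
python3 - <<'E'
from h import *
s=load('scene');d=load('side')
for n,c,box in [('scene',s,(200,180,420,320)),('side',d,(240,150,400,340))]:
    for nm,lo,hi in [('brown',(7,110,100),(16,255,255)),('red',(0,190,120),(4,255,255)),('blue',(108,150,60),(125,255,255)),('green',(55,120,50),(75,255,255))]:
        print(n,nm,[(tuple(int(x) for x in r[0]),r[1].tolist()) for r in comps(c['image'],lo,hi,25) if box[0]<r[1][0]<box[2] and box[1]<r[1][1]<box[3]])
    
print('cooker', tri(s,(257,264),d,(337,277)), 'egg c',tri(s,(240,254),d,(329,273)),'switch',tri(s,(292,277),d,(376.5,267)))
print('hood rim', onz(s,380,195,.03),onz(d,332,183,.05), 'knob',onz(d,332,167,.108))
print('rack', onz(d,316,229,.03),onz(s,305,224,.03))
E
```

```text
scene brown [((304, 207, 13, 10, 90), [310.6, 211.7]), ((291, 212, 13, 14, 134), [297.0, 218.7]), ((232, 245, 15, 18, 216), [238.8, 253.3])]
scene red [((286, 272, 13, 9, 60), [292.1, 276.1])]
scene blue [((318, 212, 12, 15, 147), [323.6, 219.1])]
scene green []
side brown [((240, 163, 45, 46, 970), [260.6, 180.7]), ((309, 211, 11, 24, 220), [314.0, 222.6]), ((321, 263, 16, 19, 231), [328.4, 272.2])]
side red [((291, 222, 10, 11, 79), [295.5, 227.0]), ((372, 263, 10, 6, 38), [376.9, 265.9])]
side blue [((327, 212, 10, 11, 86), [331.6, 217.2])]
side green [((291, 213, 10, 7, 57), [295.6, 216.1])]
cooker (array([0.4979922 , 0.26806068, 0.03123152]), np.float64(0.0016496063291216443)) egg c (array([0.5215588 , 0.30601278, 0.07835566]), np.float64(0.00019758780987570056)) switch (array([0.38141777, 0.23252939, 0.04036618]), np.float64(0.0006399116606753858))
hood rim [ 0.49422419 -0.28131833  0.03      ] [ 0.51025717 -0.25222356  0.05      ] knob [ 0.511452   -0.27663449  0.108     ]
rack [0.56505247 0.03226204 0.03      ] [0.54866673 0.03557935 0.03      ]
```

View pics/wrist0.png

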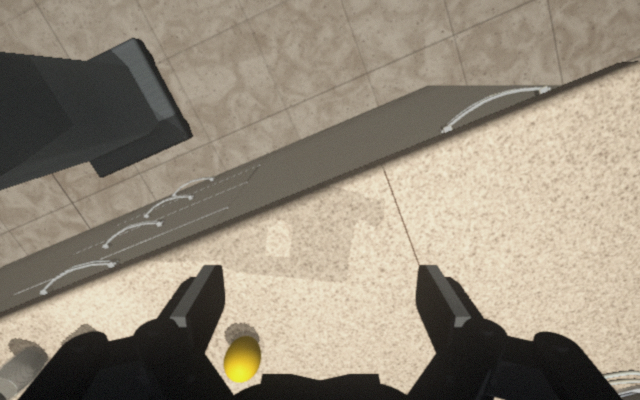

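The wrist view shows only the bare counter and the decoy yellow egg at (242,360). From the two fixed views, the middle rack column holds both brown eggs and egg c is in the cooker's (+x,+y) pocket. Next I'll move to an overview pose.

```bash
cat >> h.py <<'E'
from scipy.spatial.transform import Rotation as Ro
def go(x,y,z,psi=None):
    "print turn z and shifts to target (psi: angle of tool y in world, deg)"
    s=ctrl.get_state(); R=Ro.from_quat(s['tcp_rot']); M=R.as_matrix()
    p=np.degrees(np.arctan2(M[1,1],M[0,1]))
    psi=p if psi is None else psi
    Rt=np.c_[[-np.sin(np.radians(psi)),np.cos(np.radians(psi)),0],[np.cos(np.radians(psi)),np.sin(np.radians(psi)),0],[0,0,-1]]
    rv=Ro.from_matrix(M.T@Rt).as_rotvec()/2/np.pi
    d=M.T@(np.array([x,y,z])-s['eef_pos'])/.2
    print('psi now %.1f'%p,'turn',rv.round(3),'shift',d.round(3),'t',round(s['time'],2),'pos',s['eef_pos'].round(4))
E
python3 -c "
from h import *
go(.45,.10,.32,90)"
```

```text
psi now 67.2 turn [-0.    -0.    -0.063] shift [-1.881 -2.041 -0.376] t 0.15 pos [0.2612 0.6219 0.2442]
```

Emit:
send_rows:
  moves: "0 0 0 -0.94 -1 -0.376 1;0 0 0 -0.94 -1 -0.376 1;0 0 0 -0.94 -1 -0.376 1;0 0 0 -0.94 -1 -0.376 1;0 0 0 -0.94 -1 -0.376 1"

```text
time: 0.78
eef_pos: [0.358, 0.3629, 0.3214]
tcp_rot: [0.198, 0.98, 0.0, 0.001]
contact_force: [1.4, 0.4, 0.0]
opening: 1.001
finger_force: 0.0
```

Emit:
send_rows:
  moves: "0 0 -0.063 -0.94 -1 0 1;0 0 -0.063 -0.94 -1 0 1;0 0 -0.063 -0.94 -1 0 1;0 0 -0.063 -0.94 -1 0 1;0 0 -0.063 -0.94 -1 0 1;0 0 -0.063 -0.94 -1 0 1;0 0 -0.063 -0.94 -1 0 1"

```text
time: 1.65
eef_pos: [0.4529, 0.1082, 0.3203]
tcp_rot: [0.001, 1.0, 0.0, -0.0]
contact_force: [-0.0, -0.2, 0.8]
opening: 1.0
finger_force: 0.0
```

```bash
python3 -c "
from h import *
grab('wrist','w1'); grab('scene');grab('side')
go(.45,.10,.32,90)"
```

```text
psi now 90.0 turn [ 0. -0.  0.] shift [ 0.014 -0.045  0.002] t 1.8 pos [0.4527 0.109  0.3205]
```

View pics/w1.png

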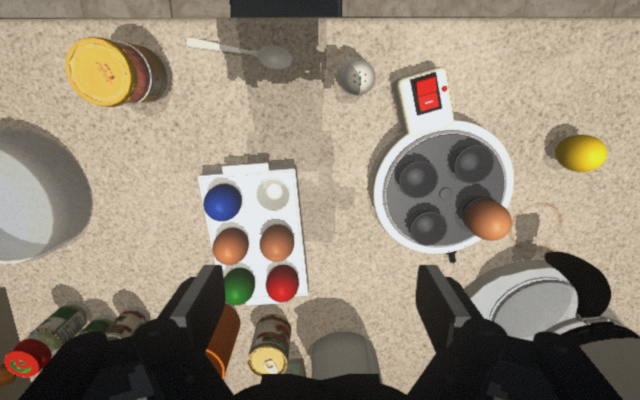

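The overview shows brown eggs at (231,245) and (277,243), blue (223,202), green (237,287), red (282,283) and the empty dimple at (273,193). The cooker centre is near (443,187), with free pockets at (417,175), (470,160) and (427,224), and the rocker at (428,93).

```bash
python3 - <<'E'
from h import *
c=load('wrist');im=c['image'];h=cv2.cvtColor(im,cv2.COLOR_RGB2HSV)
P={}
for nm,lo,hi in [('brown',(5,110,60),(15,255,255)),('red',(0,190,90),(4,255,255)),('blue',(108,120,40),(125,255,255)),('green',(50,120,30),(80,255,255))]:
    m=cv2.morphologyEx(cv2.inRange(h,np.array(lo),np.array(hi)),cv2.MORPH_OPEN,np.ones((3,3)))
    for k in cv2.findContours(m,0,1)[0]:
        if cv2.contourArea(k)<250: continue
        (u,v),_=cv2.minEnclosingCircle(k); x0,y0,w,hh=cv2.boundingRect(k)
        if 200<u<520 and v>60 and v<320: print(nm,(round(u),round(v)),(x0,y0,w,hh),'z.042',onz(c,u,v,.042).round(4)[:2],'z.077',onz(c,u,v,.077).round(4)[:2],'z.047',onz(c,u,v,.047).round(4)[:2])
# tray
roi=np.zeros(im.shape[:2],np.uint8); cv2.circle(roi,(443,187),72,255,-1)
m=cv2.inRange(h,np.array((0,0,0)),np.array((180,70,135)))&roi
m=cv2.morphologyEx(m,cv2.MORPH_CLOSE,np.ones((5,5)))
n,l,s,_=cv2.connectedComponentsWithStats(m); i=1+np.argmax(s[1:,4]); print('tray',s[i])
k=max(cv2.findContours((l==i).astype(np.uint8),0,1)[0],key=cv2.contourArea)
hp=cv2.convexHull(k)[:,0]
W=np.array([onz(c,u,v,.045)[:2] for u,v in hp.astype(float)])
for _ in range(6):
    A=np.c_[2*W,np.ones(len(W))]; q=np.linalg.lstsq(A,(W**2).sum(1),rcond=None)[0]; r=np.sqrt(q[2]+q[0]**2+q[1]**2)
    e=np.hypot(*(W-q[:2]).T)-r; W=W[abs(e)<max(.002,1.5*e.std())]
print('tray circle',q[:2].round(4),r.round(4),len(W))
g=cv2.cvtColor(im,cv2.COLOR_RGB2GRAY)
C=cv2.HoughCircles(cv2.GaussianBlur(g,(3,3),0),cv2.HOUGH_GRADIENT,1,25,param1=80,param2=14,minRadius=17,maxRadius=26)
for u,v,r in (C[0] if C is not None else []):
    if 380<u<505 and 130<v<250: print('hough',u,v,r,onz(c,u,v,.063).round(4)[:2])
big=cv2.resize(im[60:310,190:530],None,fx=2,fy=2,interpolation=2)
big=cv2.resize(im[60:270,360:530],None,fx=3,fy=2.8)
for u,v in hp: cv2.circle(big,(int((u-360)*3),int((v-60)*2.8)),2,(0,255,0),-1)
cv2.imwrite('pics/w1c.png',big[:,:,::-1])
E
```

```text
brown (277, 245) (261, 232, 32, 29) z.042 [0.5725 0.0501] z.077 [0.5551 0.0551] z.047 [0.57   0.0508]
brown (230, 248) (213, 232, 34, 33) z.042 [ 0.5764 -0.0134] z.077 [ 0.5587 -0.0029] z.047 [ 0.5739 -0.0119]
brown (489, 220) (467, 200, 45, 40) z.042 [0.5368 0.3287] z.077 [0.5225 0.3098] z.047 [0.5348 0.326 ]
red (280, 292) (269, 284, 24, 17) z.042 [0.6463 0.0524] z.077 [0.6226 0.0572] z.047 [0.6429 0.0531]
red (428, 93) (416, 77, 22, 33) z.042 [0.3789 0.233 ] z.077 [0.3782 0.2223] z.047 [0.3788 0.2315]
blue (220, 206) (205, 191, 32, 29) z.042 [ 0.5164 -0.0203] z.077 [ 0.5038 -0.0092] z.047 [ 0.5146 -0.0187]
green (236, 291) (225, 279, 27, 26) z.042 [ 0.6445 -0.0096] z.077 [6.209e-01 6.000e-04] z.047 [ 0.6411 -0.0082]
tray [ 387  134  117  112 9477]
tray circle [0.4989 0.2658] 0.0735 40
hough 471.5 158.5 23.2 [0.4514 0.2852]
hough 425.5 224.5 20.7 [0.5347 0.2397]
hough 411.5 176.5 24.3 [0.4729 0.2171]
hough 492.5 220.5 19.9 [0.5295 0.3223]
hough 472.5 202.5 17.4 [0.5058 0.2941]
```

View pics/w1c.png

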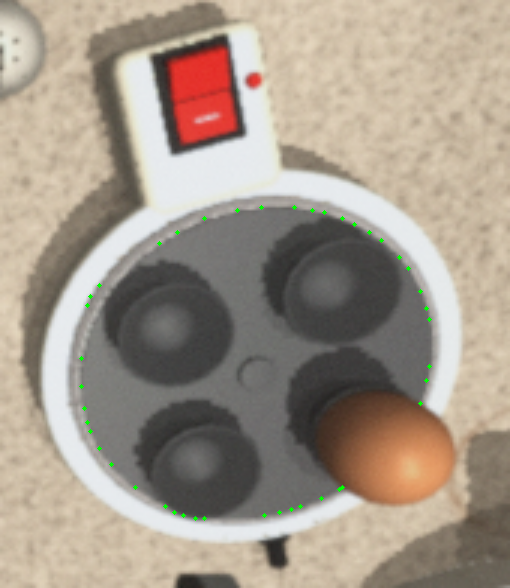

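The hull points follow the tray edge, and the rocker is 124.7 mm from the fitted centre, which matches the description. That puts the cooker at about (0.499, 0.266) with yaw of about 15.8°. Next I'll look at the first egg from closer.

```bash
python3 -c "
from h import *
go(.572,.049,.16,50); print(ctrl.finger_overhang)"
```

```text
psi now 90.0 turn [ 0.    -0.     0.111] shift [-0.596 -0.3    0.802] t 1.8 pos [0.4527 0.109  0.3205]
0.014
```

Emit:
send_rows:
  moves: "0 0 0.111 -0.596 -0.3 0.8 0.5;0 0 0.111 -0.596 -0.3 0.8 0.5;0 0 0.111 -0.596 -0.3 0.8 0.5;0 0 0.111 -0.596 -0.3 0.8 0.5;0 0 0.111 -0.596 -0.3 0.8 0.5;0 0 0.111 -0.596 -0.3 0.8 0.5"
  newtons: 20

```text
time: 2.55
eef_pos: [0.5724, 0.0486, 0.1617]
tcp_rot: [0.341, 0.94, 0.0, 0.001]
contact_force: [0.2, 0.7, 0.5]
opening: 0.746
finger_force: 0.0
```

```bash
cat >> h.py <<'E'
def eggs(c,z):
    "brown egg blobs: silhouette centre cast to height z"
    im=c['image'];h=cv2.cvtColor(im,cv2.COLOR_RGB2HSV)
    m=cv2.inRange(h,np.array((4,70,25)),np.array((17,255,255))); m=cv2.morphologyEx(m,cv2.MORPH_OPEN,np.ones((5,5)))
    for k in cv2.findContours(m,0,1)[0]:
        if cv2.contourArea(k)<900: continue
        k=cv2.convexHull(k); (u,v),(a,b),_=cv2.fitEllipse(k)
        print('egg',(round(u),round(v)),(round(a),round(b)),'box',cv2.boundingRect(k),onz(c,u,v,z).round(4))
E
python3 -c "
from h import *
c=grab('wrist','w2'); eggs(c,.043); go(.572,.049,.16,50); print(ctrl.get_state()['opening'])"
```

```text
egg (335, 355) (67, 83) box (296, 321, 81, 60) [ 0.6996 -0.0388  0.043 ]
egg (263, 244) (56, 62) box (235, 214, 56, 61) [ 0.5733 -0.0127  0.043 ]
egg (318, 193) (58, 61) box (289, 163, 59, 61) [0.5685 0.0504 0.043 ]
psi now 50.1 turn [0. 0. 0.] shift [0.003 0.    0.011] t 2.6 pos [0.5725 0.0485 0.1622]
0.7529473658101759
```

View pics/w2.png

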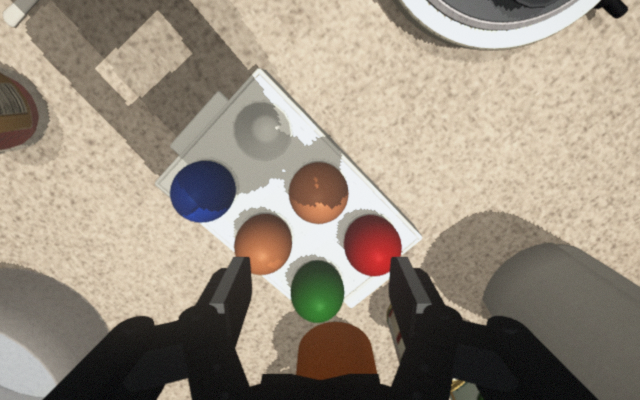

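The near view puts brown egg A at (318,193), i.e. (0.5685, 0.0504), and egg B at (263,244), i.e. (0.5733, -0.0127). The fingers have room along the diagonal, so I'm descending on A.

Emit:
send_rows:
  moves: "0 0 0 0.021 -0.006 0.15 0.5;0 0 0 0.021 -0.006 0.35 0.5;0 0 0 0.021 -0.006 0.5 0.5;0 0 0 0.021 -0.006 0.586 0.5;0 0 0 0.021 -0.006 0.586 0.5;0 0 0 0.021 -0.006 0.586 0.5"
  newtons: 20

```text
time: 3.35
eef_pos: [0.5695, 0.0495, 0.0451]
tcp_rot: [0.342, 0.94, 0.0, 0.002]
contact_force: [-0.2, 0.6, 0.6]
opening: 0.751
finger_force: 0.0
```

Emit:
send_rows:
  moves: "0 0 0 0 0 0 0.2;0 0 0 0 0 0 0.1;0 0 0 0 0 0 0.05;0 0 0 0 0 0 0;0 0 0 0 0 0 -0.1;0 0 0 0 0 0 -0.2;0 0 0 0 0 0 -0.2"
  newtons: 20

```text
time: 4.22
eef_pos: [0.5692, 0.0496, 0.0444]
tcp_rot: [0.343, 0.939, 0.001, 0.001]
contact_force: [0.4, 2.9, 5.0]
opening: 0.523
finger_force: 20.0
```

Emit:
send_rows:
  moves: "0 0 0 0 0 -0.03 -0.2;0 0 0 0 0 -0.1 -0.2;0 0 0 0 0 -0.25 -0.2;0 0 0 0 0 -0.5 -0.2;0 0 0 0 0 -0.65 -0.2;0 0 0 0 0 -0.65 -0.2"
  newtons: 20

```text
time: 4.97
eef_pos: [0.57, 0.0491, 0.1771]
tcp_rot: [0.343, 0.939, 0.001, 0.003]
contact_force: [0.7, -0.5, -0.9]
opening: 0.526
finger_force: 20.7
```

```bash
python3 -c "
from h import *
go(.4763,.2252,.17,60.8)"
```

```text
psi now 49.9 turn [ 0.     0.001 -0.03 ] shift [0.925 0.372 0.032] t 4.97 pos [0.57   0.0491 0.1771]
```

Emit:
send_rows:
  moves: "0 0 -0.005 0.1 0.04 0.01 -0.2;0 0 -0.015 0.3 0.12 0.02 -0.2;0 0 -0.02 0.5 0.2 0.032 -0.2;0 0 -0.03 0.7 0.28 0.032 -0.2;0 0 -0.03 0.86 0.346 0.032 -0.2;0 0 -0.03 0.925 0.372 0.032 -0.2;0 0 -0.03 0.925 0.372 0.032 -0.2;0 0 -0.03 0.925 0.372 0.032 -0.2"

```text
time: 5.98
eef_pos: [0.4747, 0.2248, 0.1665]
tcp_rot: [0.253, 0.967, -0.0, -0.0]
contact_force: [1.1, -0.6, -1.3]
opening: 0.523
finger_force: 20.7
```

```bash
python3 - <<'E'
from h import *
c=grab('wrist','w3'); go(.4763,.2252,.08,60.8)
eggs(c,.17)
im=c['image']
# overlay predicted pocket centres + rocker
im=im.copy()
for p in [(.4763,.2252,.063),(.5398,.2433,.063),(.4582,.2887,.063),(.5217,.3068,.108),(.499,.266,.045),(.3797,.2322,.047)]:
    u,v=proj(c,p); print(p,round(u),round(v)); cv2.circle(im,(int(u),int(v)),3,(0,255,0),-1)
cv2.imwrite('pics/w3o.png',im[:,:,::-1])
E
```

```text
psi now 60.7 turn [-0. -0. -0.] shift [-0.004  0.006  0.433] t 6.03 pos [0.475  0.2246 0.1667]
egg (320, 284) (108, 119) box (267, 224, 107, 120) [0.4733 0.226  0.17  ]
egg (459, 214) (68, 78) box (422, 179, 76, 70) [0.4722 0.2904 0.17  ]
(0.4763, 0.2252, 0.063) 321 206
(0.5398, 0.2433, 0.063) 381 262
(0.4582, 0.2887, 0.063) 389 142
(0.5217, 0.3068, 0.108) 475 231
(0.499, 0.266, 0.045) 381 198
(0.3797, 0.2322, 0.047) 262 80
```

View pics/w3o.png

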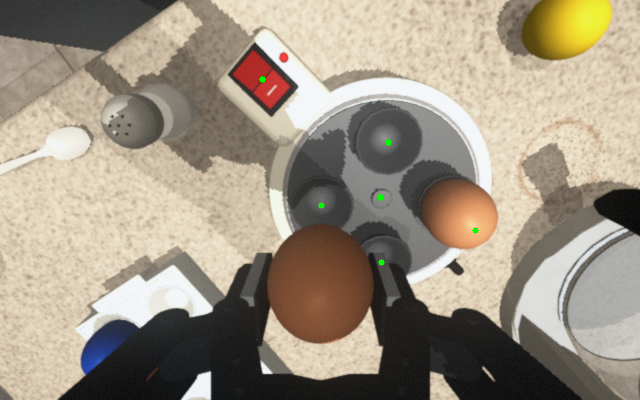

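The overlay dots fall on the pocket mouths, the central mark (381,197) and the rocker (262,80), so the cooker estimate holds. The held egg at (320,284) is centred between the pads. I'm lowering it.

Emit:
send_rows:
  moves: "0 0 0 -0.004 0.006 0.1 -0.2;0 0 0 -0.004 0.006 0.22 -0.2;0 0 0 -0.004 0.006 0.31 -0.2;0 0 0 -0.004 0.006 0.36 -0.2;0 0 0 -0.004 0.006 0.38 -0.2;0 0 0 -0.004 0.006 0.4 -0.2;0 0 0 -0.004 0.006 0.415 -0.2;0 0 0 -0.004 0.006 0.415 -0.2"

```text
time: 7.02
eef_pos: [0.4759, 0.2262, 0.084]
tcp_rot: [0.253, 0.968, 0.0, 0.0]
contact_force: [0.4, -1.0, -0.1]
opening: 0.522
finger_force: 20.7
```

Emit:
send_rows:
  moves: "0 0 0 0 0 0.007 -0.2;0 0 0 0 0 0.014 -0.2;0 0 0 0 0 0.019 -0.2;0 0 0 0 0 0.021 -0.2;0 0 0 0 0 0.021 -0.2"

```text
time: 7.65
eef_pos: [0.4775, 0.2258, 0.0814]
tcp_rot: [0.252, 0.968, 0.0, 0.002]
contact_force: [0.7, -3.2, 5.9]
opening: 0.523
finger_force: 21.2
```

Contact is light at about 6 N, so I'm releasing gently.

Emit:
send_rows:
  moves: "0 0 0 0 0 -0.003 0.06;0 0 0 0 0 -0.003 0.1;0 0 0 0 0 -0.003 0.2;0 0 0 0 0 -0.003 0.35;0 0 0 0 0 -0.003 0.45;0 0 0 0 0 -0.003 0.45;0 0 0 0 0 -0.1 0.45;0 0 0 0 0 -0.4 0.45;0 0 0 0 0 -0.6 0.45;0 0 0 0 0 -0.6 0.45"

```text
time: 8.9
eef_pos: [0.4783, 0.2268, 0.2045]
tcp_rot: [0.253, 0.968, 0.002, 0.004]
contact_force: [0.2, 0.8, -0.0]
opening: 0.729
finger_force: 0.0
```

```bash
python3 - <<'E'
from h import *
c=grab('wrist','w4');eggs(c,.077)
go(.5733,-.0127,.16,140)
E
```

```text
egg (316, 196) (58, 63) box (288, 165, 58, 62) [0.4791 0.2243 0.077 ]
egg (435, 192) (59, 65) box (403, 163, 64, 60) [0.5232 0.3083 0.077 ]
psi now 60.7 turn [ 0.     0.001 -0.22 ] shift [-1.005 -0.807  0.209] t 8.95 pos [0.4767 0.2264 0.2016]
```

Egg 1 is seated, with a silhouette like egg c's and the expected spacing. Next is egg B.

Emit:
send_rows:
  moves: "0 0 -0.219 -0.99 -0.8 0.1 0.5;0 0 -0.219 -0.99 -0.8 0.1 0.5;0 0 -0.219 -0.99 -0.8 0.1 0.5;0 0 -0.219 -0.99 -0.8 0.1 0.5;0 0 -0.219 -0.99 -0.8 0.1 0.5;0 0 -0.219 -0.99 -0.8 0.1 0.5;0 0 -0.219 -0.99 -0.8 0.21 0.5;0 0 -0.219 -0.99 -0.8 0.21 0.5;0 0 -0.219 -0.99 -0.8 0.21 0.5;0 0 -0.219 -0.99 -0.8 0.21 0.5"

```text
time: 10.2
eef_pos: [0.5699, -0.0102, 0.1568]
tcp_rot: [-0.418, 0.908, 0.0, -0.001]
contact_force: [-0.2, 0.7, -0.2]
opening: 0.749
finger_force: 0.0
```

```bash
python3 - <<'E'
from h import *
c=grab('wrist','w5');eggs(c,.043)
go(.5733,-.0127,.045,139.4)
E
```

```text
egg (610, 362) (63, 93) box (568, 324, 72, 76) [0.4707 0.2814 0.043 ]
egg (104, 275) (159, 190) box (19, 211, 183, 152) [ 0.7475 -0.0756  0.043 ]
egg (316, 202) (59, 62) box (287, 172, 59, 62) [ 0.5734 -0.0102  0.043 ]
psi now 139.5 turn [ 0. -0.  0.] shift [-0.001 -0.021  0.561] t 10.25 pos [ 0.5701 -0.0102  0.1572]
```

Emit:
send_rows:
  moves: "0 0 0 -0.006 -0.016 0.15 0.5;0 0 0 -0.006 -0.016 0.33 0.5;0 0 0 -0.006 -0.016 0.48 0.5;0 0 0 -0.006 -0.016 0.561 0.5;0 0 0 -0.006 -0.016 0.561 0.5;0 0 0 -0.006 -0.016 0.561 0.5"

```text
time: 11.0
eef_pos: [0.5747, -0.0116, 0.0469]
tcp_rot: [-0.419, 0.908, -0.001, 0.001]
contact_force: [-0.1, 0.4, 0.0]
opening: 0.753
finger_force: 0.0
```

Emit:
send_rows:
  moves: "0 0 0 0 0 0 0.2;0 0 0 0 0 0 0.1;0 0 0 0 0 0 0.05;0 0 0 0 0 0 0;0 0 0 0 0 0 -0.1;0 0 0 0 0 0 -0.2;0 0 0 0 0 0 -0.2"
  newtons: 20

```text
time: 11.88
eef_pos: [0.5732, -0.0107, 0.0466]
tcp_rot: [-0.419, 0.908, 0.001, -0.0]
contact_force: [-3.3, 3.1, 4.9]
opening: 0.523
finger_force: 19.6
```

Emit:
send_rows:
  moves: "0 0 0 0 0 -0.03 -0.2;0 0 0 0 0 -0.1 -0.2;0 0 0 0 0 -0.25 -0.2;0 0 0 0 0 -0.5 -0.2;0 0 0 0 0 -0.7 -0.2;0 0 0 0 0 -0.7 -0.2"

```text
time: 12.62
eef_pos: [0.5765, -0.0122, 0.1915]
tcp_rot: [-0.419, 0.908, -0.003, 0.004]
contact_force: [0.4, 0.3, -1.4]
opening: 0.523
finger_force: 20.7
```

```bash
python3 -c "
from h import *
go(.5398,.2433,.18,150.8)"
```

```text
psi now 139.6 turn [-0.002  0.001 -0.031] shift [-0.853  0.969  0.053] t 12.62 pos [ 0.5765 -0.0122  0.1915]
```

I'll use the (−,+) pocket at (0.458, 0.289) instead, because it is farther from the coffee machine.

Emit:
send_rows:
  moves: "0 0 -0.005 -0.04 0.1 0.02 -0.2;0 0 -0.01 -0.13 0.3 0.04 -0.2;0 0 -0.015 -0.25 0.5 0.053 -0.2;0 0 -0.02 -0.37 0.7 0.053 -0.2;0 0 -0.03 -0.46 0.86 0.053 -0.2;0 0 -0.031 -0.5 0.95 0.053 -0.2;0 0 -0.031 -0.5 0.95 0.053 -0.2"

```text
time: 13.5
eef_pos: [0.4923, 0.1887, 0.1736]
tcp_rot: [-0.506, 0.862, 0.0, -0.001]
contact_force: [-0.1, -0.1, -1.5]
opening: 0.522
finger_force: 20.7
```

```bash
python3 -c "
from h import *
go(.4582,.2887,.18,150.8)"
```

```text
psi now 150.8 turn [ 0. -0.  0.] shift [-0.354  0.393 -0.032] t 13.5 pos [0.4923 0.1887 0.1736]
```

Emit:
send_rows:
  moves: "0 0 0 -0.07 0.08 -0.01 -0.2;0 0 0 -0.2 0.22 -0.02 -0.2;0 0 0 -0.31 0.34 -0.03 -0.2;0 0 0 -0.354 0.393 -0.03 -0.2;0 0 0 -0.354 0.393 -0.03 -0.2;0 0 0 -0.354 0.393 -0.03 -0.2"

```text
time: 14.25
eef_pos: [0.4602, 0.287, 0.1807]
tcp_rot: [-0.505, 0.863, -0.0, -0.0]
contact_force: [0.6, 0.2, -0.8]
opening: 0.522
finger_force: 20.7
```

```bash
python3 - <<'E'
from h import *
c=grab('wrist','w6'); eggs(c,.175); go(.4582,.2887,.085,150.8)
E
```

```text
egg (305, 278) (117, 144) box (233, 224, 141, 118) [0.4667 0.2851 0.175 ]
egg (251, 142) (69, 72) box (216, 108, 71, 70) [0.4542 0.2207 0.175 ]
psi now 150.6 turn [-0. -0. -0.] shift [-0.003  0.013  0.478] t 14.3 pos [0.4603 0.287  0.1807]
```

Emit:
send_rows:
  moves: "0 0 0 -0.003 0.01 0.12 -0.2;0 0 0 -0.003 0.01 0.26 -0.2;0 0 0 -0.003 0.01 0.36 -0.2;0 0 0 -0.003 0.01 0.42 -0.2;0 0 0 -0.003 0.01 0.45 -0.2;0 0 0 -0.003 0.01 0.473 -0.2;0 0 0 -0.003 0.01 0.473 -0.2;0 0 0 -0.003 0.01 0.473 -0.2"

```text
time: 15.3
eef_pos: [0.4588, 0.2898, 0.087]
tcp_rot: [-0.506, 0.863, -0.0, 0.001]
contact_force: [0.2, -0.5, -0.2]
opening: 0.516
finger_force: 20.7
```

Emit:
send_rows:
  moves: "0 0 0 0 0 0.006 -0.2;0 0 0 0 0 0.012 -0.2;0 0 0 0 0 0.017 -0.2;0 0 0 0 0 0.02 -0.2;0 0 0 0 0 0.02 -0.2"

```text
time: 15.92
eef_pos: [0.4584, 0.2895, 0.0824]
tcp_rot: [-0.506, 0.863, -0.0, -0.0]
contact_force: [-0.1, -0.9, 1.5]
opening: 0.528
finger_force: 20.8
```

Emit:
send_rows:
  moves: "0 0 0 0 0 0.003 -0.2;0 0 0 0 0 0.006 -0.2;0 0 0 0 0 0.006 -0.2"

```text
time: 16.3
eef_pos: [0.4584, 0.2894, 0.082]
tcp_rot: [-0.506, 0.863, -0.0, -0.0]
contact_force: [-3.4, -2.4, 6.1]
opening: 0.523
finger_force: 21.2
```

Emit:
send_rows:
  moves: "0 0 0 0 0 -0.003 0.06;0 0 0 0 0 -0.003 0.1;0 0 0 0 0 -0.003 0.2;0 0 0 0 0 -0.003 0.35;0 0 0 0 0 -0.003 0.45;0 0 0 0 0 -0.003 0.45;0 0 0 0 0 -0.1 0.45;0 0 0 0 0 -0.4 0.45;0 0 0 0 0 -0.8 0.45;0 0 0 0 0 -0.8 0.45;0 0 0 0 0 -0.8 0.45"

```text
time: 17.68
eef_pos: [0.4589, 0.2899, 0.2425]
tcp_rot: [-0.506, 0.863, -0.0, 0.002]
contact_force: [0.2, 0.9, -0.3]
opening: 0.724
finger_force: 0.0
```

```bash
python3 - <<'E'
from h import *
c=grab('wrist','w7');eggs(c,.077)
go(.45,-.2,.32,90)
E
```

```text
egg (271, 228) (48, 53) box (247, 202, 49, 53) [0.5226 0.308  0.077 ]
egg (320, 179) (51, 53) box (296, 154, 50, 52) [0.4583 0.2891 0.077 ]
egg (263, 128) (56, 57) box (235, 100, 56, 56) [0.479  0.2243 0.077 ]
psi now 150.7 turn [ 0.    -0.     0.169] shift [ 2.154 -1.162 -0.398] t 17.73 pos [0.4579 0.2894 0.2402]
```

View pics/w7.png

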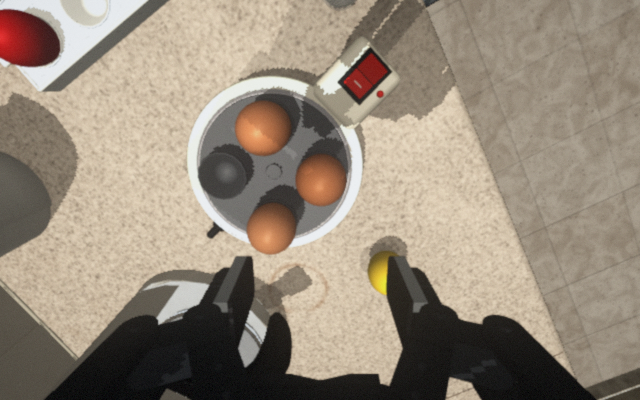

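All three brown eggs stand in their pockets at (263,128), (320,179) and (271,228). Now the hood.

```bash
python3 -c "
from h import *
go(.505,-.272,.23,90)"
```

```text
psi now 150.7 turn [ 0.    -0.     0.169] shift [ 2.333 -1.578  0.052] t 17.73 pos [0.4579 0.2894 0.2402]
```

Emit:
send_rows:
  moves: "0 0 0.08 0.9 -0.6 0 1;0 0 0.08 0.9 -0.6 0 1;0 0 0.08 0.9 -0.6 0 1;0 0 0.08 0.9 -0.6 0 1;0 0 0.08 0.9 -0.6 0 1"

```text
time: 18.35
eef_pos: [0.4738, 0.0723, 0.238]
tcp_rot: [-0.273, 0.962, 0.001, -0.003]
contact_force: [0.5, -0.4, -0.2]
opening: 1.0
finger_force: 0.0
```

```bash
python3 -c "
from h import *
go(.505,-.272,.23,90)"
```

```text
psi now 121.7 turn [ 0.    -0.001  0.088] shift [ 0.772 -1.547  0.039] t 18.35 pos [0.4738 0.0723 0.238 ]
```

Emit:
send_rows:
  moves: "0 0 0.088 0.4 -0.8 0.02 1;0 0 0.088 0.4 -0.8 0.02 1;0 0 0.088 0.4 -0.8 0.02 1;0 0 0.088 0.4 -0.8 0.02 1;0 0 0.088 0.4 -0.8 0.02 1"

```text
time: 18.98
eef_pos: [0.4913, -0.1027, 0.2355]
tcp_rot: [-0.003, 1.0, 0.001, -0.001]
contact_force: [0.4, -0.2, 0.7]
opening: 1.001
finger_force: 0.0
```

```bash
python3 -c "
from h import *
go(.505,-.272,.23,90)"
```

```text
psi now 90.3 turn [ 0.    -0.     0.001] shift [-0.064 -0.847  0.026] t 18.98 pos [ 0.4913 -0.1027  0.2355]
```

Emit:
send_rows:
  moves: "0 0 0 -0.064 -0.847 0.026 1;0 0 0 -0.064 -0.847 0.026 1;0 0 0 -0.064 -0.847 0.026 1;0 0 0 -0.064 -0.847 0.026 1;0 0 0 -0.064 -0.847 0.026 1"

```text
time: 19.6
eef_pos: [0.5056, -0.2714, 0.2312]
tcp_rot: [-0.003, 1.0, 0.001, -0.001]
contact_force: [0.4, 1.0, -0.7]
opening: 1.003
finger_force: 0.0
```

```bash
python3 - <<'E'
from h import *
c=grab('wrist','w8'); im=c['image']; h=cv2.cvtColor(im,cv2.COLOR_RGB2HSV)
m=cv2.inRange(h,np.array((0,0,0)),np.array((180,255,60)))
n,l,s,ce=cv2.connectedComponentsWithStats(m)
for i in range(1,n):
    if s[i][4]>150: print(s[i],ce[i].round(1),onz(c,*ce[i],.115).round(4))
go(.505,-.272,.23,90)
E
```

```text
[  0 138  17  41 518] [  6.6 159.4] [ 0.4762 -0.5029  0.115 ]
[550 160  33  37 430] [560.9 175.6] [ 0.486  -0.0896  0.115 ]
[ 269  171   43   48 1505] [288.8 193.6] [ 0.5015 -0.2947  0.115 ]
[   19   266   605   134 31752] [321.9 361. ] [ 0.663  -0.2681  0.115 ]
[589 266  30  33 333] [599.1 279.1] [ 0.5752 -0.0364  0.115 ]
[534 269  45  38 701] [550.1 282.3] [ 0.5785 -0.0768  0.115 ]
[ 17 298  92  23 636] [ 61.8 306. ] [ 0.6044 -0.4928  0.115 ]
[296 315  31  20 367] [311.7 322.7] [ 0.6207 -0.2773  0.115 ]
[ 17 330  30  16 158] [ 31.5 337.8] [ 0.6383 -0.528   0.115 ]
[333 332  33  27 514] [349.7 342.2] [ 0.6416 -0.2432  0.115 ]
[373 341  36  19 219] [388.  348.3] [ 0.6482 -0.2082  0.115 ]
psi now 90.4 turn [ 0.    -0.     0.001] shift [ 0.003 -0.004  0.007] t 19.65 pos [ 0.5056 -0.2712  0.2315]
```

View pics/w8.png

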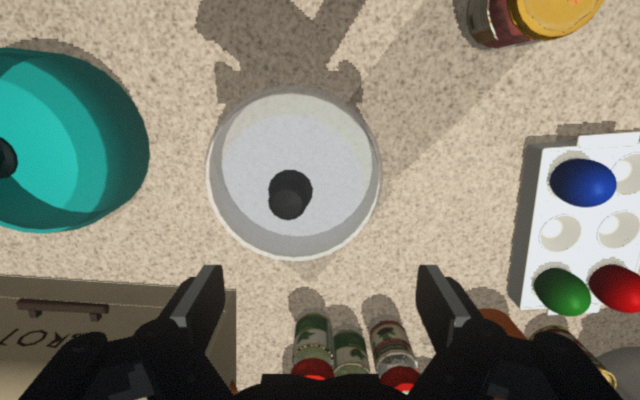

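The knob is at (289,195), the rim circle is about (294,175), and nothing is near the grasp. The bread bin's base stays behind x≈0.64.

```bash
python3 - <<'E'
from h import *
c=load('wrist')
print(onz(c,294,175,.005),onz(c,288.8,193.6,.108), onz(c,288,197,.121))
p=onz(c,288.8,195,.113); go(p[0],p[1],.15,90); print(c['extrinsics'][:3,3])
E
```

```text
[ 0.51549035 -0.29892617  0.005     ] [ 0.50373934 -0.29537669  0.108     ] [ 0.50224753 -0.29481355  0.121     ]
psi now 90.4 turn [ 0.    -0.     0.001] shift [ 0.012 -0.119  0.407] t 19.65 pos [ 0.5056 -0.2712  0.2315]
[ 0.42276532 -0.27159382  0.36032482]
```

Emit:
send_rows:
  moves: "0 0 0 0.01 -0.12 0.1 0.6;0 0 0 0.01 -0.12 0.25 0.6;0 0 0 0.01 -0.12 0.4 0.6;0 0 0 0.01 -0.12 0.52 0.6;0 0 0 0.01 -0.12 0.6 0.6;0 0 0 0.01 -0.12 0.627 0.6;0 0 0 0.01 -0.12 0.627 0.6;0 0 0 0.01 -0.12 0.627 0.6"
  newtons: 40

```text
time: 20.65
eef_pos: [0.5041, -0.298, 0.1078]
tcp_rot: [-0.002, 1.0, -0.001, 0.001]
contact_force: [0.0, 0.0, 0.9]
opening: 0.802
finger_force: 0.0
```

Emit:
send_rows:
  moves: "0 0 0 0 0 0 0.2;0 0 0 0 0 0 -0.1;0 0 0 0 0 0 -0.4;0 0 0 0 0 0 -0.7;0 0 0 0 0 0 -0.7;0 0 0 0 0 0 -0.7;0 0 0 0 0 0 -0.7"
  newtons: 40

```text
time: 21.52
eef_pos: [0.5036, -0.2978, 0.107]
tcp_rot: [-0.002, 1.0, -0.0, 0.0]
contact_force: [-1.4, 0.4, 3.5]
opening: 0.327
finger_force: 40.0
```

Emit:
send_rows:
  moves: "0 0 0 0 0 -0.05 -0.7;0 0 0 0 0 -0.2 -0.7;0 0 0 0 0 -0.4 -0.7;0 0 0 0 0 -0.6 -0.7;0 0 0 0 0 -0.78 -0.7;0 0 0 0 0 -0.83 -0.7;0 0 0 0 0 -0.83 -0.7"

```text
time: 22.4
eef_pos: [0.5031, -0.2973, 0.2717]
tcp_rot: [-0.002, 1.0, 0.0, -0.0]
contact_force: [-0.0, -0.7, -2.7]
opening: 0.327
finger_force: 40.0
```

```bash
python3 - <<'E'
from h import *
c=grab('wrist'); im=c['image']; h=cv2.cvtColor(im,cv2.COLOR_RGB2HSV)
cv2.imwrite('pics/w9.png',im[:,:,::-1]); go(.499,.266,.27,90)
E
```

```text
psi now 90.2 turn [ 0.    -0.     0.001] shift [0.006 2.815 0.008] t 22.45 pos [ 0.5027 -0.297   0.2705]
```

View pics/w9.png

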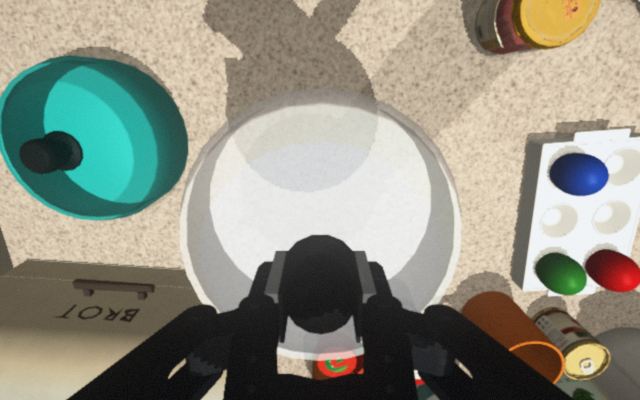

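The hood hangs level from the knob, with rim extremes at left 181, right 461 and top 92. That was my tenth picture, so from here I check with numbers only.

```bash
python3 - <<'E'
from h import *
c=load('wrist'); t=np.linspace(0,2*np.pi,721)
for dx,dy in [(0,0),(.003,0),(-.003,0),(0,.003)]:
    P=np.array([proj(c,(.5027+dx+.086*np.cos(a),-.297+dy+.086*np.sin(a),.1635)) for a in t])
    print(dx,dy,'u %.0f %.0f v %.0f %.0f'%(P[:,0].min(),P[:,0].max(),P[:,1].min(),P[:,1].max()), 'v at left',P[P[:,0].argmin(),1].round())
# measure edges numerically
g=cv2.GaussianBlur(cv2.cvtColor(c['image'],cv2.COLOR_RGB2GRAY),(3,3),0).astype(int)
print('row225 L',[(u,g[225,u]) for u in range(174,196,2)],'R',[(u,g[225,u]) for u in range(448,470,2)])
print('col320',[(v,g[v,320]) for v in range(84,106,2)],'bottom330',[(v,g[v,260]) for v in range(336,362,2)])
E
```

```text
0 0 u 204 436 v 79 300 v at left 190.0
0.003 0 u 204 435 v 84 303 v at left 194.0
-0.003 0 u 203 436 v 75 297 v at left 186.0
0 0.003 u 208 440 v 80 300 v at left 190.0
row225 L [(174, np.int64(206)), (176, np.int64(205)), (178, np.int64(206)), (180, np.int64(224)), (182, np.int64(233)), (184, np.int64(232)), (186, np.int64(211)), (188, np.int64(169)), (190, np.int64(163)), (192, np.int64(164)), (194, np.int64(163))] R [(448, np.int64(165)), (450, np.int64(168)), (452, np.int64(170)), (454, np.int64(210)), (456, np.int64(234)), (458, np.int64(234)), (460, np.int64(232)), (462, np.int64(219)), (464, np.int64(213)), (466, np.int64(210)), (468, np.int64(212))]
col320 [(84, np.int64(135)), (86, np.int64(130)), (88, np.int64(131)), (90, np.int64(137)), (92, np.int64(136)), (94, np.int64(133)), (96, np.int64(138)), (98, np.int64(143)), (100, np.int64(148)), (102, np.int64(167)), (104, np.int64(199))] bottom330 [(336, np.int64(24)), (338, np.int64(24)), (340, np.int64(24)), (342, np.int64(25)), (344, np.int64(23)), (346, np.int64(23)), (348, np.int64(23)), (350, np.int64(21)), (352, np.int64(21)), (354, np.int64(23)), (356, np.int64(22)), (358, np.int64(22)), (360, np.int64(22))]
```

Emit:
send_rows:
  moves: "0 0 0 0 0.08 0 -0.7;0 0 0 0 0.26 0 -0.7;0 0 0 0 0.5 0 -0.7;0 0 0 0 0.74 0 -0.7;0 0 0 0 0.96 0 -0.7;0 0 0 0 0.96 0 -0.7"

```text
time: 23.2
eef_pos: [0.5015, -0.1018, 0.2708]
tcp_rot: [-0.004, 1.0, 0.001, -0.001]
contact_force: [0.3, -0.3, -3.0]
opening: 0.327
finger_force: 40.2
```

Emit:
send_rows:
  moves: "0 0 0 0 0.1 0 -0.7;0 0 0 0 0.3 0 -0.7;0 0 0 0 0.54 0 -0.7;0 0 0 0 0.78 0 -0.7;0 0 0 0 0.96 0 -0.7;0 0 0 0 0.96 0 -0.7"

```text
time: 23.95
eef_pos: [0.5011, 0.0885, 0.2719]
tcp_rot: [-0.004, 1.0, 0.0, -0.001]
contact_force: [0.3, -0.4, -2.4]
opening: 0.325
finger_force: 40.5
```

```bash
python3 - <<'E'
from h import *
c=load('wrist'); t=np.linspace(0,2*np.pi,721)
for z in (.19,.205,.21):
    P=np.array([proj(c,(.5027+.086*np.cos(a),-.297+.086*np.sin(a),z)) for a in t])
    print(z,'u %.0f %.0f v %.0f %.0f'%(P[:,0].min(),P[:,0].max(),P[:,1].min(),P[:,1].max()), 'v at left',P[P[:,0].argmin(),1].round())
go(.499,.266,.27,90)
E
```

```text
0.19 u 191 449 v 79 321 v at left 199.0
0.205 u 182 457 v 78 335 v at left 206.0
0.21 u 179 461 v 78 340 v at left 209.0
psi now 90.4 turn [ 0.    -0.     0.001] shift [0.004 0.887 0.01 ] t 23.95 pos [0.5011 0.0885 0.2719]
```

```bash
python3 - <<'E'
from h import *
c=load('wrist');t=np.linspace(0,2*np.pi,361);im=c['image']
g=cv2.cvtColor(im,cv2.COLOR_RGB2GRAY)
for dx in (0,.004,.008):
  for z in (.2558,.2848):
    P=np.array([proj(c,(.5027+dx+.0145*np.cos(a),-.297+.0145*np.sin(a),z)) for a in t])
    print('knob',dx,z,'u %.0f %.0f v %.0f %.0f'%(P[:,0].min(),P[:,0].max(),P[:,1].min(),P[:,1].max()))
print('knob col320',[(v,int(g[v,320])) for v in range(226,250,3)],[(v,int(g[v,320])) for v in range(322,345,2)])
# outline points of hood: white rim line, per row/col
hsv=cv2.cvtColor(im,cv2.COLOR_RGB2HSV)
pts=[]
for v in range(150,265,8):
    r=g[v].astype(int); L=max(range(176,230),key=lambda u:r[u+2]-r[u-2]) ; 
    pts.append((v,L))
print('left edges',pts)
for u in (240,260,280,300,320,340,360,380,400): 
    q=hsv[80:125,u]; print(u,[int(x) for x in q[::3,1]],[int(x) for x in q[::3,2]])
E
```

```text
knob 0 0.2558 u 290 349 v 237 289
knob 0 0.2848 u 284 355 v 268 329
knob 0.004 0.2558 u 290 349 v 244 296
knob 0.004 0.2848 u 284 355 v 277 337
knob 0.008 0.2558 u 290 349 v 252 303
knob 0.008 0.2848 u 284 355 v 286 345
knob col320 [(226, 234), (229, 234), (232, 234), (235, 94), (238, 58), (241, 57), (244, 55), (247, 49)] [(322, 35), (324, 31), (326, 33), (328, 33), (330, 34), (332, 29), (334, 109), (336, 147), (338, 147), (340, 145), (342, 148), (344, 143)]
left edges [(150, 188), (158, 186), (166, 185), (174, 182), (182, 177), (190, 209), (198, 184), (206, 209), (214, 211), (222, 212), (230, 214), (238, 218), (246, 222), (254, 227), (262, 184)]
240 [53, 50, 56, 57, 51, 58, 50, 55, 51, 48, 51, 31, 33, 25, 26] [136, 142, 140, 144, 139, 124, 142, 140, 135, 148, 145, 138, 139, 153, 138]
260 [51, 47, 61, 58, 53, 51, 56, 31, 28, 26, 26, 31, 27, 19, 17] [144, 136, 134, 133, 144, 140, 133, 138, 145, 147, 139, 158, 196, 220, 220]
280 [48, 52, 54, 56, 49, 31, 30, 29, 28, 27, 21, 14, 18, 13, 16] [153, 143, 136, 137, 141, 138, 145, 149, 146, 160, 206, 217, 214, 214, 213]
300 [54, 63, 56, 45, 29, 30, 32, 29, 23, 18, 16, 15, 15, 17, 15] [137, 122, 124, 129, 139, 143, 145, 157, 167, 215, 219, 215, 208, 210, 210]
320 [51, 49, 49, 30, 27, 30, 33, 32, 21, 18, 16, 15, 19, 14, 14] [149, 150, 140, 143, 142, 136, 148, 160, 206, 217, 218, 217, 214, 213, 217]
340 [50, 53, 55, 43, 31, 29, 33, 24, 27, 18, 16, 16, 14, 13, 14] [133, 140, 138, 136, 139, 148, 153, 161, 170, 211, 218, 224, 218, 212, 212]
360 [53, 52, 55, 55, 53, 29, 30, 30, 31, 26, 19, 13, 13, 12, 13] [139, 148, 143, 139, 124, 131, 135, 143, 150, 159, 205, 210, 208, 212, 210]
380 [54, 53, 54, 52, 49, 49, 51, 41, 30, 31, 28, 30, 26, 11, 12] [190, 179, 175, 191, 203, 202, 201, 166, 161, 163, 147, 178, 209, 232, 230]
400 [54, 51, 50, 48, 52, 54, 50, 51, 49, 49, 53, 30, 31, 28, 24] [183, 181, 202, 206, 190, 185, 202, 181, 189, 205, 184, 161, 167, 172, 138]
```

Emit:
send_rows:
  moves: "0 0 0 0.005 0.1 0 -0.7;0 0 0 0.01 0.3 0 -0.7;0 0 0 0.015 0.54 0 -0.7;0 0 0 0.018 0.76 0 -0.7;0 0 0 0.018 0.887 0 -0.7;0 0 0 0.018 0.887 0 -0.7;0 0 0 0.018 0.887 0 -0.7"

```text
time: 24.82
eef_pos: [0.4975, 0.2627, 0.2721]
tcp_rot: [-0.002, 1.0, -0.001, -0.0]
contact_force: [0.2, 1.1, -3.0]
opening: 0.324
finger_force: 40.6
```

```bash
python3 - <<'E'
from h import *
c=grab('wrist','w10');s=grab('scene','s10');im=c['image']
go(.4975,.266,.2,90); t=np.linspace(0,2*np.pi,361)
p=ctrl.get_state()['eef_pos']
P=np.array([proj(c,(p[0]+.086*np.cos(a),p[1]+.086*np.sin(a),p[2]-.107)) for a in t]); print('pred rim front',P[P[:,1].argmin()].round(1))
P=np.array([proj(c,(.499+.09*np.cos(a),.266+.09*np.sin(a),.038)) for a in t]); print('pred ledge u %.0f %.0f v %.0f %.0f'%(P[:,0].min(),P[:,0].max(),P[:,1].min(),P[:,1].max()))
h=cv2.cvtColor(im,cv2.COLOR_RGB2HSV)
for u in (300,320,340): print(u,[(v,int(h[v,u,1]),int(h[v,u,2])) for v in range(60,120,3)])
# scene: project rim, knob
for nm,q in (('tcp',p),('cooker',(.499,.266,.038))): print(nm,np.round(proj(s,q),1))
E
```

```text
psi now 90.1 turn [-0. -0.  0.] shift [0.001 0.018 0.362] t 24.93 pos [0.4976 0.2625 0.2723]
pred rim front [319.7  80.3]
pred ledge u 241 405 v 79 240
300 [(60, 203, 187), (63, 184, 118), (66, 22, 46), (69, 41, 201), (72, 39, 208), (75, 41, 207), (78, 40, 209), (81, 42, 206), (84, 40, 209), (87, 38, 208), (90, 36, 155), (93, 30, 144), (96, 19, 145), (99, 14, 143), (102, 21, 132), (105, 14, 160), (108, 7, 189), (111, 9, 190), (114, 13, 189), (117, 8, 186)]
320 [(60, 44, 167), (63, 45, 175), (66, 42, 182), (69, 45, 189), (72, 45, 194), (75, 43, 204), (78, 40, 208), (81, 41, 207), (84, 42, 195), (87, 38, 154), (90, 30, 159), (93, 20, 139), (96, 17, 134), (99, 19, 131), (102, 18, 145), (105, 13, 189), (108, 12, 191), (111, 11, 188), (114, 12, 189), (117, 10, 187)]
340 [(60, 56, 131), (63, 46, 144), (66, 53, 131), (69, 54, 146), (72, 59, 148), (75, 55, 140), (78, 53, 149), (81, 52, 148), (84, 41, 213), (87, 38, 212), (90, 35, 167), (93, 30, 154), (96, 20, 140), (99, 16, 126), (102, 15, 134), (105, 16, 159), (108, 8, 189), (111, 31, 199), (114, 33, 201), (117, 33, 206)]
tcp [252.6 195.1]
cooker [257.1 262.1]
```

Emit:
send_rows:
  moves: "0 0 0 0.008 0.017 0.06 -0.7;0 0 0 0.008 0.017 0.15 -0.7;0 0 0 0.008 0.017 0.25 -0.7;0 0 0 0.008 0.017 0.35 -0.7;0 0 0 0.008 0.017 0.44 -0.7;0 0 0 0.008 0.017 0.5 -0.7;0 0 0 0.008 0.017 0.53 -0.7;0 0 0 0.008 0.017 0.55 -0.7;0 0 0 0.008 0.017 0.55 -0.7;0 0 0 0.008 0.017 0.55 -0.7"

```text
time: 26.18
eef_pos: [0.4962, 0.2674, 0.1633]
tcp_rot: [-0.002, 1.0, 0.0, 0.001]
contact_force: [-0.7, -0.8, -2.6]
opening: 0.326
finger_force: 40.7
```

Emit:
send_rows:
  moves: "0 0 0 0 0 0.015 -0.7;0 0 0 0 0 0.03 -0.7;0 0 0 0 0 0.045 -0.7;0 0 0 0 0 0.06 -0.7;0 0 0 0 0 0.065 -0.7;0 0 0 0 0 0.065 -0.7"

```text
time: 26.92
eef_pos: [0.4957, 0.2672, 0.1494]
tcp_rot: [-0.002, 1.0, -0.0, -0.0]
contact_force: [-0.2, 0.7, -2.4]
opening: 0.325
finger_force: 40.7
```

Still free at 0.149, which is below the disc top, so the rim is already around the disc. I'm continuing down.

Emit:
send_rows:
  moves: "0 0 0 0 0 0.01 -0.7;0 0 0 0 0 0.02 -0.7;0 0 0 0 0 0.025 -0.7;0 0 0 0 0 0.025 -0.7"

```text
time: 27.42
eef_pos: [0.4968, 0.2675, 0.146]
tcp_rot: [-0.002, 1.0, 0.0, 0.001]
contact_force: [0.7, 0.2, 4.1]
opening: 0.327
finger_force: 41.4
```

Emit:
send_rows:
  moves: "0 0 0 0 0 0.005 -0.7;0 0 0 0 0 0.005 -0.7"

```text
time: 27.68
eef_pos: [0.4968, 0.2675, 0.146]
tcp_rot: [-0.002, 1.0, 0.0, 0.001]
contact_force: [-1.3, -0.1, 8.7]
opening: 0.328
finger_force: 41.9
```

Emit:
send_rows:
  moves: "0 0 0 0 0 0 -0.3;0 0 0 0 0 0 -0.1;0 0 0 0 0 0 0.2;0 0 0 0 0 0 0.5;0 0 0 0 0 0 0.5;0 0 0 0 0 -0.15 0.5;0 0 0 0 0 -0.4 0.5;0 0 0 0 0 -0.55 0.5;0 0 0 0 0 -0.55 0.5;0 0 0 0 0 -0.55 0.5"

```text
time: 28.92
eef_pos: [0.4951, 0.267, 0.252]
tcp_rot: [-0.002, 1.0, -0.0, -0.001]
contact_force: [0.0, 0.1, -1.2]
opening: 0.748
finger_force: 0.0
```

```bash
python3 - <<'E'
from h import *
c=grab('wrist','w11');s=grab('scene','s11');d=grab('side','d11')
print(ctrl.get_state()['eef_pos'].round(4))
im=c['image'];h=cv2.cvtColor(im,cv2.COLOR_RGB2HSV)
m=cv2.inRange(h,np.array((0,0,0)),np.array((180,255,60)))
n,l,st,ce=cv2.connectedComponentsWithStats(m)
for i in range(1,n):
    if 600<st[i][4]<6000 and 200<ce[i][0]<440: print('dark',st[i],ce[i].round(1),onz(c,*ce[i],.147).round(4))
t=np.linspace(0,2*np.pi,361)
for z in (.130,.159):
    P=np.array([proj(c,(.499+.0145*np.cos(a),.267+.0145*np.sin(a),z)) for a in t]); print('pred knob',z,P.min(0).round(),P.max(0).round())
# knob in scene / side
for nm,k in (('scene',s),('side',d)):
    hh=cv2.cvtColor(k['image'],cv2.COLOR_RGB2HSV); u0,v0=map(int,proj(k,(.499,.267,.147))); print(nm,'pred',u0,v0)
    m=cv2.inRange(hh[v0-20:v0+20,u0-20:u0+20],np.array((0,0,0)),np.array((180,255,90)))
    n,l,st,ce=cv2.connectedComponentsWithStats(m); print([(st[i].tolist(),(ce[i]+[u0-20,v0-20]).round(1).tolist()) for i in range(1,n) if st[i][4]>15])
E
```

```text
[0.4948 0.2669 0.2513]
dark [ 299  181   45   53 1848] [320.8 206.2] [0.497  0.2679 0.147 ]
pred knob 0.13 [301. 184.] [338. 218.]
pred knob 0.159 [299. 195.] [340. 233.]
scene pred 254 232
[([13, 15, 14, 16, 167], [253.2, 235.1])]
side pred 337 244
[([14, 16, 11, 14, 129], [336.2, 246.9])]
```

The knob blob spans rows 181–234 (predicted 184–233), and z at contact was 0.146, so the hood is fully down. Next is the switch.

```bash
python3 -c "
from h import *
go(.3682,.2289,.2,105.8); print(ctrl.get_state()['qpos'].round(2))
c=load('wrist');im=c['image'];h=cv2.cvtColor(im,cv2.COLOR_RGB2HSV);m=cv2.inRange(h,np.array((0,170,70)),np.array((5,255,255)))|cv2.inRange(h,np.array((174,170,70)),np.array((180,255,255)))
n,l,st,ce=cv2.connectedComponentsWithStats(m)
for i in range(1,n):
  if st[i][4]>100: print(st[i],ce[i],onz(c,*ce[i],.047).round(4))
"
```

```text
psi now 90.2 turn [-0.    -0.001 -0.043] shift [ 0.633 -0.187  0.259] t 29.07 pos [0.4948 0.2669 0.2513]
[ 0.31  0.04  1.85 -0.    1.26 -1.26]
[264  24  35  47 988] [281.24898785  46.57692308] [0.3789 0.2315 0.047 ]
[113 276  39  30 867] [130.57208766 290.91695502] [0.6382 0.0487 0.047 ]
```

Emit:
send_rows:
  moves: "0 0 -0.02 0.2 -0.05 0.05 -1;0 0 -0.043 0.45 -0.13 0.1 -1;0 0 -0.043 0.635 -0.188 0.2 -1;0 0 -0.043 0.635 -0.188 0.259 -1;0 0 -0.043 0.635 -0.188 0.259 -1;0 0 -0.043 0.635 -0.188 0.259 -1;0 0 -0.043 0.635 -0.188 0.259 -1"

```text
time: 29.95
eef_pos: [0.3701, 0.2294, 0.2025]
tcp_rot: [-0.137, 0.991, 0.0, 0.001]
contact_force: [-0.5, -0.1, 1.1]
opening: 0.001
finger_force: 0.0
```

```bash
python3 -c "
from h import *
go(.3676,.2284,.07,105.8); s=ctrl.get_state(); print(s['opening'])"
```

```text
psi now 105.7 turn [ 0.  0. -0.] shift [ 0.014 -0.001  0.663] t 29.95 pos [0.3701 0.2294 0.2025]
0.0011497168026240743
```

Emit:
send_rows:
  moves: "0 0 0 0.014 -0.001 0.15 -1;0 0 0 0.014 -0.001 0.35 -1;0 0 0 0.014 -0.001 0.5 -1;0 0 0 0.014 -0.001 0.6 -1;0 0 0 0.014 -0.001 0.663 -1;0 0 0 0.014 -0.001 0.663 -1;0 0 0 0.014 -0.001 0.663 -1"

```text
time: 30.82
eef_pos: [0.3672, 0.2284, 0.0701]
tcp_rot: [-0.137, 0.991, 0.0, 0.001]
contact_force: [-0.2, -0.6, 0.7]
opening: -0.001
finger_force: 0.0
```

```bash
python3 -c "
from h import *
go(.3676,.2284,.0585,105.8)"
```

```text
psi now 105.7 turn [ 0.  0. -0.] shift [-0.002 -0.001  0.058] t 30.82 pos [0.3672 0.2284 0.0701]
```

Emit:
send_rows:
  moves: "0 0 0 0 0 0.015 -1;0 0 0 0 0 0.03 -1;0 0 0 0 0 0.04 -1;0 0 0 0 0 0.05 -1;0 0 0 0 0 0.055 -1;0 0 0 0 0 0.055 -1"

```text
time: 31.58
eef_pos: [0.366, 0.2281, 0.0585]
tcp_rot: [-0.137, 0.991, -0.0, -0.001]
contact_force: [-3.2, -1.4, 6.2]
opening: -0.006
finger_force: 3.0
```

Emit:
send_rows:
  moves: "0 0 0 0 0 0.004 -1;0 0 0 0 0 0.008 -1;0 0 0 0 0 0.008 -1"

```text
time: 31.95
eef_pos: [0.3661, 0.2281, 0.0583]
tcp_rot: [-0.137, 0.991, -0.0, -0.001]
contact_force: [-7.8, -3.8, 16.9]
opening: 0.004
finger_force: 8.5
```

The stop is hard at fingertip z of about 44.3 mm, matching the fully-on height. I'm retreating and checking.

Emit:
send_rows:
  moves: "0 0 0 0 0 -0.1 -1;0 0 0 0.02 0 -0.4 -1;0 0 0 0.02 0 -0.7 -1;0 0 0 0.02 0 -0.9 -1;0 0 0 0.02 0 -0.9 -1;0 0 0 0.02 0 -0.9 -1"

```text
time: 32.7
eef_pos: [0.362, 0.2269, 0.2355]
tcp_rot: [-0.137, 0.991, -0.0, -0.001]
contact_force: [-0.1, 0.4, -1.1]
opening: -0.002
finger_force: 0.0
```

```bash
python3 - <<'E'
from h import *
c=grab('wrist','w12');s=ctrl.get_state(); print(s['eef_pos'],s['time'],s['contact_force'])
a=grab('scene','s12')
h=cv2.cvtColor(c['image'],cv2.COLOR_RGB2HSV);m=cv2.inRange(h,np.array((0,170,60)),np.array((5,255,255)))|cv2.inRange(h,np.array((174,170,60)),np.array((180,255,255)))
n,l,st,ce=cv2.connectedComponentsWithStats(m)
for i in range(1,n):
  if st[i][4]>100:
    print(st[i],ce[i]); 
# rocker shading: mean colour in outer and inner halves now and before
for k,p0 in ((c,'now'),(pickle.load(open('/tmp/side.pkl','rb')),'side')):
    for r in (-.012,.012):
        q=(.3789+r*.962,.2315+r*.273,.046); u,v=map(int,proj(k,q)); print(p0,r,(u,v),k['image'][v-2:v+3,u-2:u+3].mean((0,1)).round())
s1=cv2.imread('pics/s11.png')[:,:,::-1]
for im,nm in ((s1,'before'),(a['image'],'after')):
    for r in (-.012,.012):
        u,v=map(int,proj(a,(.3789+r*.962,.2315+r*.273,.046))); print(nm,r,(u,v),im[v-1:v+2,u-1:u+2].mean((0,1)).round())
# knob unchanged?
hh=cv2.cvtColor(a['image'],cv2.COLOR_RGB2HSV); m=cv2.inRange(hh[212:252,234:274],np.array((0,0,0)),np.array((180,255,90)))
n,l,st,ce=cv2.connectedComponentsWithStats(m); print('knob',[(st[i].tolist(),(ce[i]+[234,212]).round(1).tolist()) for i in range(1,n) if st[i][4]>15])
E
```

```text
[0.36160236 0.22673437 0.23468313] 32.75 [-0.82714506  0.25522842  0.19121897]
[308 176  23  34 713] [319.41935484 192.04628331]
[  95  338   43   37 1107] [113.61336947 356.04516712]
now -0.012 (319, 180) [226.  62.  54.]
now 0.012 (319, 203) [220. 108. 101.]
side -0.012 (381, 264) [139.  53.  45.]
side 0.012 (373, 265) [143.  55.  46.]
before -0.012 (296, 277) [131.  10.   6.]
before 0.012 (289, 274) [138.  32.  27.]
after -0.012 (296, 277) [178.   5.   0.]
after 0.012 (289, 274) [171.  58.  48.]
knob [([3, 0, 13, 8, 29], [243.7, 215.1]), ([13, 15, 14, 16, 171], [253.2, 235.1])]
```

The outer half has changed shade relative to the inner one, the knob hasn't moved, and the robot is clear. I'm handing in.

```bash
python3 -c "
from plant import ctrl
print(ctrl.sign_off())"
```

```text
the job is handed in; nothing more can be done
None
```

I handed the job in at about 33 s of the 67 s allowed: both brown eggs are set upright in free pockets, the hood measured fully down on its ledge, and the switch was then pressed until it stopped hard at its on height; the sign-off gave no verdict.

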